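Set up the glue warmer in the frame workshop

TASK

Set up the water bath for warming gilder's glue, from the bottom up and in this order: stand the aluminium pan in the middle of the hot plate, lay the trivet in the middle of the pan, stand the steel pot upright and centred on the trivet, then seat the small lid, the one that fits it, in the pot's mouth. Set each piece down without dropping it and let go of it before taking the next; leave the large lid and the other things on the bench where they are.

Things in the scene. Friction and masses are not known exactly. Their poses are not given: they have to be found in the camera images.
- hotplate: electric hot plate, fixed to the bench: round white body 170 mm across with a dark round cast plate 150 mm across on top and a black control knob (32 mm across) reaching 97 mm out from the axis towards the plate's own -x. Origin on its axis at bench level, z up; the top of the cast plate is 70 mm above the origin.
- pan: open round cast aluminium pan, loose, about 0.42 kg: 136 mm across at the rim, 132 at the foot, 55 high, wall 8 thick (120 inside at the rim, 116 at the floor), floor 6 thick. Two lug handles 34 wide, 8 thick stick out along its +y and -y to 84.5 mm from the axis, 41 to 49 mm up. Lift it by pinching the wall from above, one finger inside, away from the lugs. Origin: centre of its underside, z up.
- trivet: dark cast-iron trivet, loose, about 0.13 kg: flat ring 64 mm across outside with a 36 mm hole, 10 mm thick, on three short round feet; 20 mm high in all. Fits between the fingers across the ring. Origin at the centre of its underside (foot level), z up.
- pot: open straight-sided stainless steel pot (the glue pot), loose, about 0.18 kg: 60 mm across outside, 54 mm inside, 105 mm high, floor 4 mm thick, no handles. Origin at the centre of its underside, z up.
- pot_lid: small steel lid of the pot, loose, about 0.07 kg: disc 70 mm across, 4 thick, top 10 mm above the origin; below it a plug 48 across (bevelled to 42), 6 deep; black round knob 22 mm across, gripped 14 to 36 mm above the origin. Lies plug down on the bench. Origin: centre of the plug's underside, z up; seated, the disc rests on the pot's rim, the origin 99 mm above the pot's.
- pan_lid: bystander: the pan's own large aluminium lid, 140 mm across with a black knob 28 mm across, 36 mm high in all, lying on the bench. Not wanted; leave it where it is. Origin at the centre of its underside.
- jar: bystander: closed pigment jar with a brass cap, 60 mm across, 74 mm high. Origin at the centre of its underside.
- bottle: bystander: white squeeze bottle with a yellow nozzle, 54 mm across, 172 mm high, at the left end of the work. Origin at the centre of its underside.
- brush: bystander: a flat brush 200 mm long and 42 mm wide lying at the right end of the work, roughly along x. Origin under its middle.
Not all that is in view belongs to the job. Of the things shaped like the trivet, the dark steel one is meant.

How it is judged (in metres and radians):
On the way, in this order (a step that is already met when the one before it is completed fails the run):
1. the pan stands flat on the hot plate, let go (horizontal distance between pan and hotplate below 0.015 m and z of pan in the frame of hotplate between 0.065 and 0.075 m and angle between pan's own z axis and vertical below 0.06 rad and contact force between the fingers and pan below 0.2 N), for 0.2 s.
2. the trivet lies flat in the pan on the hot plate, let go (all of step 1 and horizontal distance between trivet and pan below 0.018 m and z of trivet in the frame of pan between 0.001 and 0.011 m and angle between trivet's own z axis and vertical below 0.06 rad and contact force between the fingers and trivet below 0.2 N), for 0.2 s.
3. the pot stands on the trivet in the pan, let go (all of step 2 and horizontal distance between pot and trivet below 0.012 m and z of pot in the frame of trivet between 0.015 and 0.025 m and angle between pot's own z axis and vertical below 0.06 rad and contact force between the fingers and pot below 0.2 N), for 0.2 s.
4. the small lid is seated in the mouth of the pot, let go (all of step 3 and horizontal distance between pot_lid and pot below 0.008 m and z of pot_lid in the frame of pot between 0.094 and 0.104 m and angle between pot_lid's own z axis and vertical below 0.06 rad and contact force between the fingers and pot_lid below 0.2 N), for 0.2 s.
At the end, for the whole second after the job is handed in: Pan flat on the hot plate within 15 mm of its centre, trivet flat on the pan floor within 18 mm of its centre, pot upright on the trivet within 12 mm, small lid seated level in the pot mouth within 8 mm (seated height within 5 mm); all let go and at rest (all of step 4 and linear speed of each of pan, trivet, pot, pot_lid below 0.02 m/s and angular speed of each of pan, trivet, pot, pot_lid below 0.2 rad/s); the robot touches nothing.
It fails at once if the pan, trivet, pot or small lid is dropped instead of set down (falls free at over 0.7 m/s, about 25 mm) ((linear speed of pan above 0.7 m/s and contact force between anything else and pan below 0.05 N) or (linear speed of trivet above 0.7 m/s and contact force between anything else and trivet below 0.05 N) or (linear speed of pot above 0.7 m/s and contact force between anything else and pot below 0.05 N) or (linear speed of pot_lid above 0.7 m/s and contact force between anything else and pot_lid below 0.05 N)).
It fails at once if the pan's own lid, the pigment jar, the bottle or the brush is shifted by more than 30 mm or lifted (distance of any of pan_lid, jar, bottle, brush from where it was at the start of the episode above 0.03 m).
It fails at once if the pan's own lid, the pigment jar or the bottle is tipped over (angle between any of pan_lid, jar, bottle's own z axis and vertical above 0.5 rad).
It also fails if it takes over 115 s, if anything falls off the work surface, if the arm or the gripper's body presses on something with over 40 N, if the wrist force passes 120 N, or if a joint passes its speed limit or range.

ROBOT

A 6-joint arm with a two-finger parallel gripper is mounted at the origin on the work surface. World frame = base frame: x ahead of the robot, y to its left, z up, the work surface at z = 0. Lengths are in mm, angles in degrees, forces in N, time in s.
With the tool pointing down it reaches from about 400 to 825 mm from the base axis. Payload 7 kg.
Tool frame: the origin (TCP) lies midway between the tips of the shut fingers; the grasp point (between the pads) lies 19 mm behind it (env.grasp_offset is the distance from the TCP to the grasp point, in mm); z points along the fingers, y is the line along which they close (so a half turn about z gives the same grasp; the last joint's range is limited). The gripper opens to 85 mm and grips with 20 to 120 N. Pads are 22 mm wide; open, the fingers measure 114 mm over their backs; the gripper's body (76 mm by 85 mm) begins 54 mm behind the grasp point. The pads swing forward as they close: fully open they stand 13 mm farther back than shut.
Start: joints at [82.97, 20.546, 0.682, 0, -70.136, -16.507], TCP at [269.562, 618.814, 231.302] pointing down, gripper open.
Joint ranges: [-176.03, 176.03], [-82.01, 121.73], [-58.28, 71.71], [-173.87, 95.51], [-174.79, -0.11], [-173.66, 173.66]. Speed limits (degrees/s): [136.94, 136.94, 172.46, 180, 180, 180].

INTERFACE

Orientations are given as a 3x3 rotation matrix whose columns are the frame's x, y, z axes.
In Python, from plant import env gives the robot as it stands. The module is installed in compiled form; this text tells all that it offers.
- The arm moves only by the tool move_arm, never from a script. Its argument "deltas" is one flat list of numbers, 7 for each row, row after row: the opening, from -1 (shut) to 1 (fully open), then the shift along the tool's x, y, z in cm, then the turn, a rotation vector about the tool's x, y, z in degrees. In form: [jaw, x, y, z, rx, ry, rz, jaw, x, y, z, rx, ry, rz, ...]. A call has 1 to 5 rows; each row shifts and turns the commanded pose from where the row before left it, along the tool's axes as they then stand; what a row does not reach is not made up. A row lasts 1/8 s, in which the tool goes at most 62.5 mm and 10.7 degrees, less where a joint would pass 70% of its speed; a pose out of reach is approached as far as the arm can. A call with a gripper value outside its range is refused whole. The fingers move at their own pace and stop on an object; "squeeze" is the grip in N (left out, the last holds). Time passes only in rows, so rows that do not move let the fingers close. It gives the time, the measured TCP pose, the force, the opening and the grip force at its end, in the units of the state.
- env.sense(): the state, without advancing time (a new reading comes with each control period).
- env.read_camera(name): name is "scene" or "side" or "wrist"; returns a dict with "color" (384x512x3 uint8, blue, green, red), "fovy" (degrees; the focal length in pixels is half the picture's height over the tangent of half this angle, whatever the lens; pixels are square), "cx", "cy" (the principal point, pixels), "xyz" and "rotation" of the camera in the world. Camera axes: x right, y down, z forward; pixel columns grow to the right and rows downward; lengths in mm; the calibration is good to about 2 mm. A picture is of the moment at which its call begins. There is no depth.
- env.close_job(): hands the job in; it is judged then, once.
The state is a dict: "time_s": time; "qpos": joint angles; "qvel": joint speeds; "joint_torque": joint torques, N m; "position": TCP position; "tool_rot": TCP orientation; "force": force on the tool from outside, world axes, zero at the start; "ft_torque": the same for the moment, N m; "finger_gap": opening from 0.0 (shut) to 1.0 (fully open); "grip_force": force on a finger pad.
Only numpy, scipy, OpenCV 4.12 (cv2) and the standard library are available. Lean on these libraries where they do the work, as an engineer would, in place of code of your own. Each camera call takes 0.05 s, during which the arm holds its last target. There are 200 camera calls.

## Working session

There is one attempt and no reset: what is moved stays moved. The work goes in short steps, Python scripts to look and compute and a tool call to move; the robot and the scene stay as the last step left them, time stands still between calls to the robot, and variables do not carry over. Pictures are saved under pics/ and viewed, at most 14 in all, crops included, and the job is handed in when it is done.

Besides the shell and the picture viewer there is one more tool, called as a command line: name --argument value ..., lists and objects as JSON in quotes. move_arm: Moves the arm, as the interface text tells. Its arguments: {"type":"object","properties":{"deltas":{"type":"array","items":{"type":"number"}},"squeeze":{"type":"number"}},"required":["deltas"]}

```bash
mkdir -p pics
cat > h.py <<'E'
import numpy as np, cv2
from plant import env
def cam(n):
    c=env.read_camera(n); return c
def f(c): return c["color"].shape[0]/2/np.tan(np.radians(c["fovy"])/2)
def ray(c,u,v):
    d=np.array([(u-c["cx"])/f(c),(v-c["cy"])/f(c),1.0]); return np.array(c["xyz"]),np.array(c["rotation"])@d
def plane(c,u,v,z):
    o,d=ray(c,u,v); return o+d*(z-o[2])/d[2]
def proj(c,p):
    q=np.array(c["rotation"]).T@(np.array(p)-np.array(c["xyz"])); return q[:2]/q[2]*f(c)+[c["cx"],c["cy"]]
def togo(x,y,z):
    s=env.sense(); return (np.array(s["tool_rot"]).T@(np.array([x,y,z])-s["position"])/10).round(2)
E
python3 - <<'E'
from h import *
for n in ["scene","side"]:
    c=cam(n); cv2.imwrite(f"pics/{n}0.png",c["color"]); print(n,c["fovy"],c["cx"],c["cy"],np.round(c["xyz"]),np.round(c["rotation"],3).tolist())
s=env.sense();print(s["time_s"],np.round(s["tool_rot"],3).tolist(),env.grasp_offset)
E
```

```text
scene 42.860730522398505 254.5435074533177 192.7507986292148 [ 941. -863. 1059.] [[0.888, 0.333, -0.316], [0.459, -0.651, 0.604], [-0.005, -0.682, -0.732]]
side 50.258507903637536 254.05502119568925 196.88702010276523 [-158. -870.  675.] [[0.789, -0.292, 0.541], [-0.615, -0.391, 0.685], [0.012, -0.873, -0.488]]
0.1 [[0.917, -0.399, -0.0], [-0.399, -0.917, -0.001], [0.0, 0.001, -1.0]] 18.700000000000003
```

View pics/scene0.png

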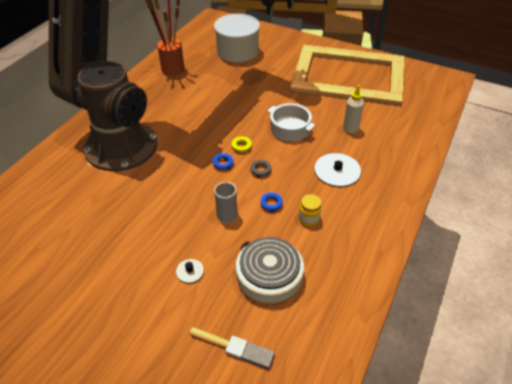

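View pics/side0.png

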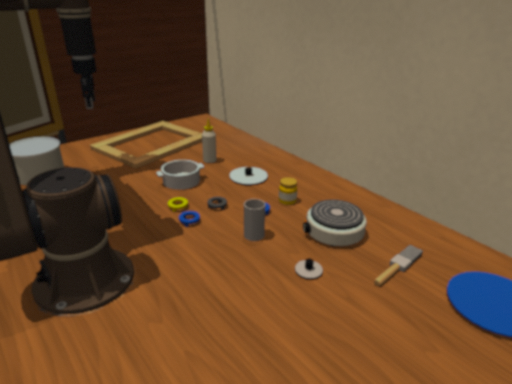

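The scene view shows the pan at (291,122), pot at (227,201), small lid at (190,270), hot plate at (270,262), large lid at (338,169), jar at (310,210), bottle at (354,110) and brush at (235,348). These could be taken for the trivet: the dark ring (261,169), blue rings (223,161) and (272,202), and the yellow ring (242,144). The description picks the dark one. The side view agrees, with the dark ring at (217,203) and the pot at (255,220).

Run:
```python
from h import *
a=cam("scene"); b=cam("side")
s=env.sense()
for c in (a,b): print(proj(c,[0,0,0]).round(), proj(c,s["position"]).round())
print("plate",plane(a,270,260,70).round(),plane(b,337,214,70).round())
print("pan rim",plane(a,290,115,55).round(),plane(b,182,168,55).round())
print("trivet",plane(a,261,167,20).round(),plane(b,217,202,20).round())
print("pot rim",plane(a,225,189,105).round(),plane(b,255,205,105).round())
print("lid",plane(a,190,271,10).round(),plane(b,309,270,10).round())
for n,u,v,z in [("jar",310,201,74),("pan_lid",338,171,10),("bottle",354,131,5)]: print(n,plane(a,u,v,z).round())
cv2.imwrite("pics/crop.png",np.hstack([cv2.resize(a["color"][90:290,170:370],None,fx=2,fy=2,interpolation=2),cv2.resize(b["color"][150:290,150:290],(400,400),interpolation=2)]))
```

```text
[121. 146.] [280.  15.]
[ 85. 279.] [ 91. 108.]
plate [ 650. -229.   70.] [ 641. -239.   70.]
pan rim [449. 330.  55.] [455. 319.  55.]
trivet [459. 100.  20.] [453.  95.  20.]
pot rim [451. -99. 105.] [ 449. -107.  105.]
lid [ 466. -314.   10.] [ 458. -318.   10.]
jar [662.  -8.  74.]
pan_lid [672. 200.  10.]
bottle [650. 408.   5.]
```

View pics/crop.png

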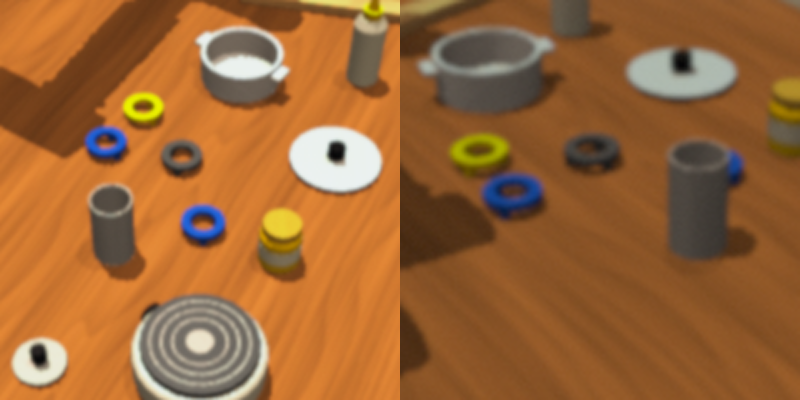

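The close crop confirms the choice. The dark grey ring at crop (182,157) is the trivet, and the other three rings are blue and yellow. Next I'll move above the pan and look with the wrist camera.

move_arm --deltas '[1,4.7,3.3,0,0,0,0,1,4.7,3.3,0,0,0,0,1,4.7,3.3,0,0,0,0,1,4.7,3.3,0,0,0,0,1,4.7,3.3,0,0,0,0]'

```text
time_s: 0.82
position: [419.7, 372.0, 231.4]
tool_rot: [[0.917, -0.399, 0.0], [-0.399, -0.917, 0.0], [0.0, -0.0, -1.0]]
force: [0.5, -0.7, 1.0]
finger_gap: 1.0
grip_force: 0.0
```

Run:
```python
from h import *
c=cam("wrist"); s=env.sense(); print(s["time_s"],np.round(s["position"],1),np.round(s["tool_rot"],3).tolist(),s["force"],s["finger_gap"])
print(c["fovy"],c["cx"],c["cy"],np.round(c["xyz"]),np.round(c["rotation"],3).tolist())
cv2.imwrite("pics/w1.png",c["color"])
```

```text
0.875 [421.5 367.2 231.5] [[0.916, -0.401, -0.0], [-0.401, -0.916, -0.001], [0.0, 0.001, -1.0]] [ 0.57857028 -5.59580589 -0.65546131] 0.9975937440961514
66.66137370227854 255.47290110427076 190.49154064200883 [484. 344. 372.] [[-0.399, -0.88, -0.257], [-0.917, 0.382, 0.113], [-0.001, 0.281, -0.96]]
```

View pics/w1.png

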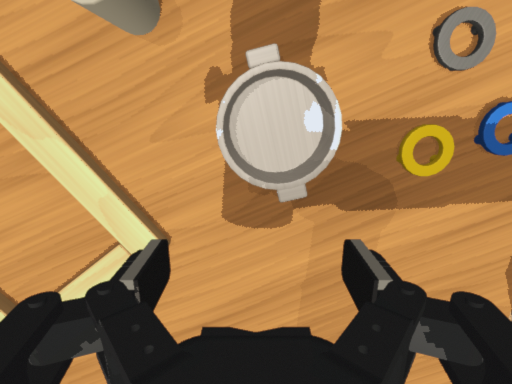

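The wrist view shows the pan rim centred near (280,125), spanning columns 217–342 and rows 61–189. The lugs are at (263,56) and (292,192), and the grey trivet is at (464,38).

```bash
cat >> h.py <<'E'
def ring(c,us,z):
    "least-squares circle through rim pixels cast onto z"
    P=np.array([plane(c,u,v,z)[:2] for u,v in us]); A=np.c_[2*P,np.ones(len(P))]
    k=np.linalg.lstsq(A,(P**2).sum(1),rcond=None)[0]; return k[:2].round(1),round(float(np.sqrt(k[2]+k[:2]@k[:2]))*2,1)
def blob(c,mask,u,v):
    "outer contour of the mask component nearest to the pixel"
    cs,_=cv2.findContours(mask.astype(np.uint8),cv2.RETR_EXTERNAL,cv2.CHAIN_APPROX_NONE)
    cs=[k for k in cs if cv2.contourArea(k)>60]
    return min(cs,key=lambda k:-cv2.pointPolygonTest(k,(float(u),float(v)),True))[:,0]
E
python3 - <<'E'
from h import *
c=cam("wrist"); h=cv2.cvtColor(c["color"],cv2.COLOR_BGR2HSV); m=h[...,1]<75
k=blob(c,m,280,125); print(k.min(0),k.max(0))
cen=plane(c,280,125,55)[:2]
P=np.array([plane(c,u,v,55)[:2] for u,v in k]); r=np.hypot(*(P-cen).T); ok=r<72
print("pan",ring(c,k[ok],55))
l1,l2=plane(c,263,55,49),plane(c,292,193,49); d=l1-l2; print(l1.round(),l2.round(),np.degrees(np.arctan2(d[1],d[0])))
t=blob(c,m,464,22); print(t.min(0),t.max(0),"trivet",ring(c,t,20))
print(np.round(env.sense()["position"]))
E
```

```text
[212  47] [337 204]
pan (array([453.5, 330.7]), 133.1)
[528. 312.  49.] [380. 339.  49.] -10.330118883225197
[429  10] [490  72] trivet (array([457.2, 107.8]), 63.6)
[421. 370. 232.]
```

move_arm --deltas '[0,0,0,0,0,0,-6.5,0,0,0,0,0,0,-6.5,0,0,0,0,0,0,0]'

```text
time_s: 1.3
position: [419.0, 373.8, 231.2]
tool_rot: [[0.983, -0.184, -0.0], [-0.184, -0.983, -0.0], [-0.0, 0.0, -1.0]]
force: [0.7, 0.3, 0.4]
finger_gap: 0.503
grip_force: 0.0
```

Run:
```python
from h import *
c=cam("wrist"); h=cv2.cvtColor(c["color"],cv2.COLOR_BGR2HSV); m=h[...,1]<75
g=proj(c,[453.5,330.7,55]); k=blob(c,m,*g)
P=np.array([plane(c,u,v,55)[:2] for u,v in k]); D=P-[453.5,330.7]; r=np.hypot(*D.T)
print("pan",ring(c,k[r<71],55)); far=D[r>76]; far=far*np.sign(far[:,:1]); q=far.mean(0); print(np.degrees(np.arctan2(q[1],q[0])),len(far))
s=env.sense(); R=s["tool_rot"]; print(np.degrees(np.arctan2(R[1][1],R[0][1])),np.round(s["position"],1),s["finger_gap"])
print(togo(442,267.7,120),togo(442,267.7,22))
```

```text
pan (array([452.6, 331.3]), 133.1)
-9.982229243949808 79
-100.6682588030855 [419.  373.9 231.2] 0.5011491394813237
[ 4.23 10.01 11.12] [ 4.23 10.01 20.92]
```

move_arm --deltas '[0,2.1,5,3,0,0,0,0,2.1,5,3,0,0,0,0,0,0,4,0,0,0,0,0,0,2,0,0,0,0,0,0,0,0,0,0]'

```text
time_s: 1.98
position: [441.4, 266.9, 110.0]
tool_rot: [[0.983, -0.185, -0.002], [-0.185, -0.983, -0.003], [-0.002, 0.003, -1.0]]
force: [1.0, -0.6, 0.5]
finger_gap: 0.501
grip_force: 0.0
```

Run:
```python
from h import *
print(togo(441.5,268.5,22)); c=cam("wrist"); cv2.imwrite("pics/w2.png",c["color"])
```

```text
[-0.01 -0.18  8.8 ]
```

View pics/w2.png

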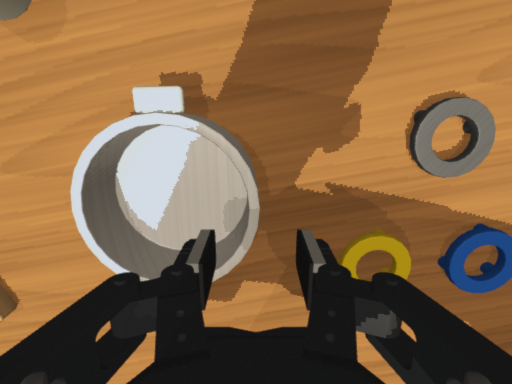

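The left finger stands over the pan's inside and the right finger outside the wall, clear of the yellow ring. I can go down and grip.

move_arm --deltas '[0,0,-0.1,4,0,0,0,0,0,0,3,0,0,0,0,0,0,1.8,0,0,0,0,0,0,0,0,0,0]'

```text
time_s: 2.52
position: [442.3, 269.0, 23.3]
tool_rot: [[0.983, -0.183, -0.0], [-0.183, -0.983, -0.001], [-0.0, 0.001, -1.0]]
force: [0.7, -0.6, 0.8]
finger_gap: 0.499
grip_force: 0.0
```

move_arm --deltas '[-1,0,0,0,0,0,0,-1,0,0,0,0,0,0,-1,0,0,0,0,0,0,-1,0,0,0,0,0,0,-1,0,0,0,0,0,0]' --squeeze 80

```text
time_s: 3.15
position: [443.0, 269.4, 25.2]
tool_rot: [[0.983, -0.183, 0.002], [-0.183, -0.983, 0.002], [0.002, -0.003, -1.0]]
force: [-3.9, -3.0, 10.9]
finger_gap: 0.081
grip_force: 78.4
```

move_arm --deltas '[-1,0,0,-1,0,0,0,-1,0,0,-2,0,0,0,-1,0,0,-4,0,0,0,-1,0,0,-4,0,0,0,-1,0,0,-4,0,0,0]'

```text
time_s: 3.78
position: [441.4, 267.7, 174.6]
tool_rot: [[0.983, -0.183, -0.001], [-0.183, -0.983, -0.001], [-0.001, 0.001, -1.0]]
force: [0.7, 1.7, -5.1]
finger_gap: 0.076
grip_force: 78.6
```

Run:
```python
from h import *
for n in ["side","wrist"]:
    c=cam(n); cv2.imwrite(f"pics/{n}3.png",c["color"])
h=cv2.imread("pics/side3.png"); w=cv2.imread("pics/wrist3.png"); cv2.imwrite("pics/c3.png",np.hstack([cv2.resize(h,(400,300)),cv2.resize(w,(400,300))]))
s=env.sense(); print(s["force"],s["ft_torque"],s["finger_gap"],s["grip_force"],s["position"])
```

```text
[ 0.55715873  0.33025868 -5.09111062] [-0.1542386  -0.11064907 -0.04396163] 0.08002052773992027 78.6104679107666 [443.768571   269.92005433 178.0934978 ]
```

View pics/c3.png

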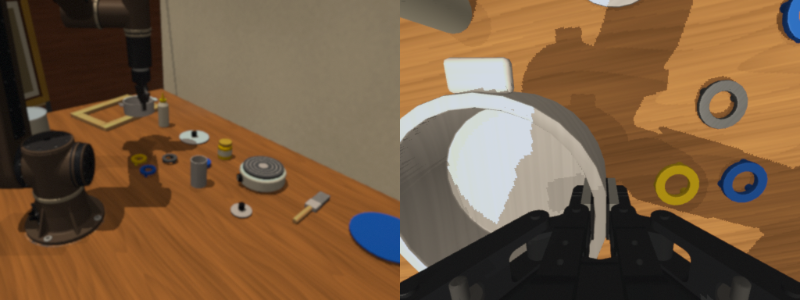

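The pan is lifted and held by its wall, with the opening at 0.08. I'll carry it toward the hot plate and stop short of it to measure the plate.

move_arm --deltas '[-1,1.2,2.2,-0.4,0,0,0,-1,2.3,4.4,-0.4,0,0,0,-1,2.3,4.4,-0.4,0,0,0,-1,2.3,4.4,-0.4,0,0,0,-1,2.3,4.4,-0.4,0,0,0]'

```text
time_s: 4.5
position: [507.4, 53.1, 192.6]
tool_rot: [[0.983, -0.183, -0.002], [-0.183, -0.983, -0.001], [-0.002, 0.001, -1.0]]
force: [0.2, 0.4, -4.7]
finger_gap: 0.077
grip_force: 78.7
```

move_arm --deltas '[-1,2.3,4.4,0,0,0,0,-1,2.3,4.4,0,0,0,0,-1,2.3,4.4,0,0,0,0,-1,1.2,2.2,0,0,0,0,-1,0,0,0,0,0,0]'

```text
time_s: 5.12
position: [558.8, -112.9, 191.8]
tool_rot: [[0.983, -0.186, -0.003], [-0.186, -0.983, -0.0], [-0.003, 0.001, -1.0]]
force: [-0.7, 1.4, -5.5]
finger_gap: 0.078
grip_force: 78.8
```

Run:
```python
from h import *
env.read_camera("wrist");env.read_camera("wrist")
c=cam("wrist"); cv2.imwrite("pics/w4.png",c["color"]); a=cam("scene"); cv2.imwrite("pics/s4.png",a["color"])
s=env.sense(); print(s["position"],s["grip_force"],s["time_s"]); print(proj(c,[645,-234,70]))
```

```text
[ 559.15251111 -110.55953542  192.87139918] 78.82768034934998 5.325
[382.18472144  58.53366656]
```

View pics/w4.png

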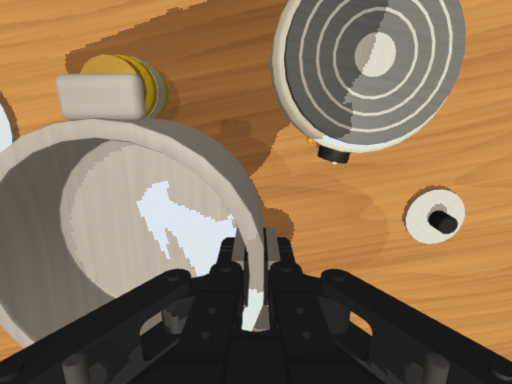

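The wrist view shows the plate's bright centre at (376,54), the small lid's disc at (435,216), and the pan's outer rim arc running through (140,120) to (262,235).

Run:
```python
from h import *
c=cam("wrist"); s=env.sense(); im=c["color"]; h=cv2.cvtColor(im,cv2.COLOR_BGR2HSV)
p=plane(c,376,54,70); print("plate",p.round(1))
# white grooves / bright disc
m=(h[...,1]<60)&(h[...,2]>150); k=blob(c,m,376,54); print("disc",ring(c,k,70),k.min(0),k.max(0))
for u,v in [(465,40),(273,60),(370,152),(303,140)]: print(np.hypot(*(plane(c,u,v,70)-p)[:2]).round(1))
z=s["position"][2]-25+55
for zz in (z,): print("pan",ring(c,[(10,157),(60,128),(140,120),(200,142),(240,180),(262,230)],zz))
l=blob(c,m,425,216); print("lid",ring(c,l,10))
print(np.round(s["position"],1))
```

```text
plate [ 650.2 -228.6   70. ]
disc (array([ 649. , -228.4]), 69.1) [334   8] [418 100]
72.2
85.2
81.4
90.8
pan (array([577.3, -59.3]), 116.5)
lid (array([ 464. , -309.2]), 67.7)
[ 559.4 -110.4  193.1]
```

move_arm --deltas '[-1,2.8,4.1,0,0,0,0,-1,2.8,4.1,0,0,0,0,-1,2.8,4.1,0,0,0,0,-1,2.8,4.1,0,0,0,0,-1,0,0,3,0,0,0]'

```text
time_s: 6.0
position: [642.6, -295.7, 164.8]
tool_rot: [[0.983, -0.184, 0.005], [-0.184, -0.983, -0.002], [0.005, 0.001, -1.0]]
force: [0.6, 0.5, -6.2]
finger_gap: 0.081
grip_force: 79.4
```

move_arm --deltas '[-1,0,0,2,0,0,0,-1,0,0,1.5,0,0,0,-1,0,0,0.8,0,0,0,-1,0,0,0,0,0,0]'

```text
time_s: 6.5
position: [640.0, -292.5, 120.2]
tool_rot: [[0.983, -0.182, -0.0], [-0.182, -0.983, -0.0], [-0.0, 0.0, -1.0]]
force: [-0.6, 0.1, -5.2]
finger_gap: 0.08
grip_force: 79.5
```

Run:
```python
from h import *
c=cam("wrist"); d=cam("side");a=cam("scene")
cv2.imwrite("pics/c5.png",np.hstack([cv2.resize(d["color"][120:270,240:420],(480,400)),cv2.resize(a["color"][190:340,190:310],(320,400))]))
s=env.sense(); print(s["position"],s["force"],s["grip_force"]); print(togo(639.5,-291.5,95))
```

```text
[ 640.61026697 -292.91687629  121.45708125] [-0.79089231 -0.2086595  -4.52249213] 79.48025822639465
[-0.14 -0.12  2.65]
```

View pics/c5.png

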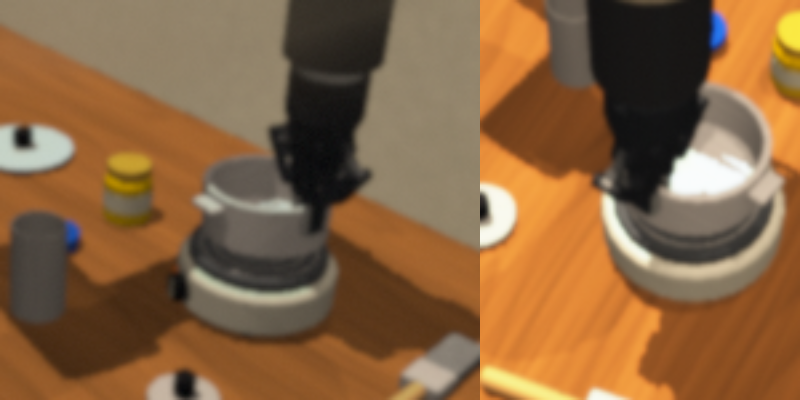

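The pan hangs level and roughly concentric over the plate, and I'm lowering it.

move_arm --deltas '[-1,-0.1,-0.1,1.2,0,0,0,-1,0,0,0.7,0,0,0,-1,0,0,0.4,0,0,0,-1,0,0,0.2,0,0,0,-1,0,0,0,0,0,0]'

```text
time_s: 7.28
position: [639.4, -292.4, 96.9]
tool_rot: [[0.983, -0.182, 0.001], [-0.182, -0.983, -0.001], [0.001, 0.001, -1.0]]
force: [-3.4, -1.1, 5.9]
finger_gap: 0.079
grip_force: 81.2
```

move_arm --deltas '[-0.7,0,0,0.1,0,0,0,-0.4,0,0,0,0,0,0,-0.1,0,0,0,0,0,0,-0.1,0,0,0,0,0,0]'

```text
time_s: 7.78
position: [639.2, -291.7, 94.2]
tool_rot: [[0.983, -0.183, 0.0], [-0.183, -0.983, -0.0], [0.0, 0.0, -1.0]]
force: [-0.3, -0.6, 0.6]
finger_gap: 0.45
grip_force: 0.0
```

move_arm --deltas '[-0.1,0,0,-2,0,0,0,-0.1,0,0,-4,0,0,0,-0.1,0,0,-5,0,0,0,0.5,0,0,-3,0,0,0,1,0,0,0,0,0,0]'

```text
time_s: 8.4
position: [640.5, -292.2, 237.9]
tool_rot: [[0.983, -0.183, 0.006], [-0.183, -0.983, -0.002], [0.006, 0.0, -1.0]]
force: [0.5, -0.1, -0.3]
finger_gap: 0.854
grip_force: 0.0
```

Run:
```python
from h import *
c=cam("wrist"); im=c["color"]; h=cv2.cvtColor(im,cv2.COLOR_BGR2HSV); s=env.sense(); print(s["position"])
b=cam("side");a=cam("scene")
cv2.imwrite("pics/c6.png",np.hstack([im,cv2.resize(b["color"][140:260,270:390],(288,384))[:, :]]))
print(proj(c,[650,-229,125]))
print(togo(457,107.8,200))
```

```text
[ 639.62847072 -291.77116723  235.61757588]
[184.95620259 189.6679233 ]
[-25.16 -35.93   3.37]
```

View pics/c6.png

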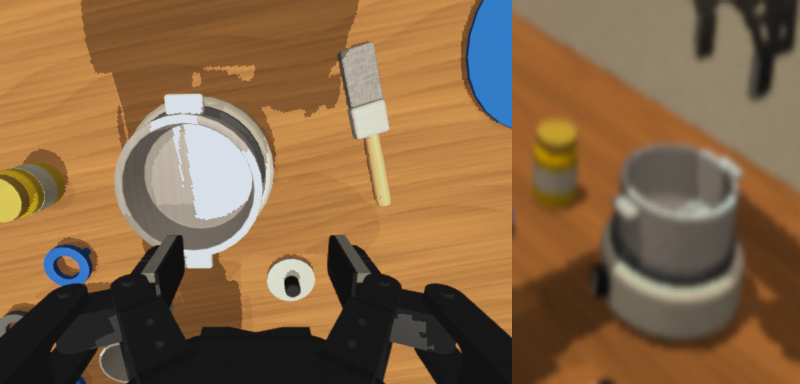

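The pan stands on the plate with its outer rim spanning columns 116–266 in the wrist view. I'll check its offset and get the exact trivet position.

Run:
```python
from h import *
c=cam("wrist")
pts=[(116,180),(266,185),(119,205),(130,225),(150,246),(258,215),(240,240),(121,155)]
print(ring(c,pts,125))
e=np.array([plane(c,*q,125)[:2] for q in [(116,180),(266,185)]]); print(e.mean(0),np.hypot(*(e[0]-e[1])))
h=cv2.cvtColor(c["color"],cv2.COLOR_BGR2HSV); l=blob(c,h[...,1]<75,280,280); print("lid",ring(c,l,10))
```

```text
(array([ 646.2, -233.3]), 131.9)
[ 653.88236261 -236.43509539] 132.1268090184751
lid (array([ 464.7, -310.6]), 68.5)
```

move_arm --deltas '[1,-3.1,-4.5,0,0,0,0,1,-3.2,-4.5,0,0,0,0,1,-3.1,-4.5,0,0,0,0,1,-3.2,-4.5,0,0,0,0,1,-3.1,-4.5,0,0,0,0]'

```text
time_s: 9.22
position: [524.6, -40.6, 233.3]
tool_rot: [[0.983, -0.183, -0.002], [-0.183, -0.983, -0.0], [-0.002, 0.001, -1.0]]
force: [0.6, 0.8, 0.6]
finger_gap: 1.001
grip_force: 0.0
```

move_arm --deltas '[1,-3.2,-4.5,0,0,0,0,1,-3.1,-4.5,0,0,0,0,1,-3.2,-4.4,0,0,0,0,1,0,0,4,0,0,0,1,0,0,0,0,0,0]'

```text
time_s: 9.85
position: [454.7, 106.7, 191.6]
tool_rot: [[0.983, -0.182, -0.006], [-0.182, -0.983, -0.003], [-0.005, 0.004, -1.0]]
force: [-0.2, -0.6, 0.2]
finger_gap: 1.0
grip_force: 0.0
```

```bash
cat > tri.py <<'E'
from h import *
c=cam("wrist");c=cam("wrist"); h=cv2.cvtColor(c["color"],cv2.COLOR_BGR2HSV)
p=[457.2,107.8,20]; g=proj(c,p); print(g)
t=blob(c,h[...,1]<75,g[0],g[1]-20); print(t.min(0),t.max(0)); q=ring(c,t,20); print(q)
t=blob(c,(h[...,0]>20)&(h[...,0]<35)&(h[...,1]>150),*(g+[-80,80])); print("yellow",ring(c,t,20))
s=env.sense(); print(s["position"],togo(*q[0],20))
E
python3 tri.py
```

```text
[254.04168423 170.83551427]
[230 142] [286 197]
(array([457.5, 103.3]), 61.2)
yellow (array([355.2, 171.8]), 64.7)
[457.2161785  106.83104056 194.49077882] [ 0.1   0.32 17.45]
```

move_arm --deltas '[1,0.1,0.3,5.5,0,0,0,1,0,0,5.5,0,0,0,1,0,0,4.5,0,0,0,1,0,0,2.5,0,0,0,1,0,0,1,0,0,0]'

```text
time_s: 10.58
position: [458.1, 103.5, 3.7]
tool_rot: [[0.983, -0.184, -0.001], [-0.184, -0.983, -0.001], [-0.001, 0.001, -1.0]]
force: [-0.2, 0.8, 0.7]
finger_gap: 0.999
grip_force: 0.0
```

Run:
```python
from h import *
c=cam("wrist"); cv2.imwrite("pics/w7.png",c["color"]); s=env.sense(); print(s["position"],s["force"])
```

```text
[457.86781029 103.54543386   3.34688142] [-0.19687079 -0.7671226  -0.53961926]
```

View pics/w7.png

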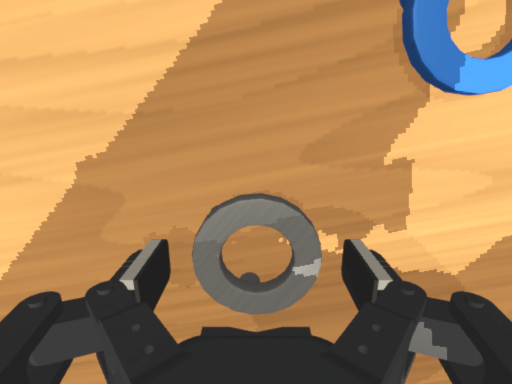

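The ring sits midway between the open pads, with its centre at (257,254). I'll go slightly lower and grip.

move_arm --deltas '[1,0,0,0.4,0,0,0,0.4,0,0,0,0,0,0,-0.2,0,0,0,0,0,0,-0.2,0,0,0,0,0,0,-0.2,0,0,0,0,0,0]' --squeeze 60

```text
time_s: 11.25
position: [458.1, 104.4, 1.9]
tool_rot: [[0.983, -0.183, 0.002], [-0.183, -0.983, 0.001], [0.002, -0.001, -1.0]]
force: [-2.0, -1.8, 11.6]
finger_gap: 0.715
grip_force: 62.3
```

move_arm --deltas '[-0.2,0,0,-1,0,0,0,-0.2,0,0,-3,0,0,0,-0.2,0,0,-5,0,0,0,-0.2,0,0,-5,0,0,0,-0.2,0,0,-5,0,0,0]'

```text
time_s: 11.88
position: [457.0, 104.0, 192.9]
tool_rot: [[0.983, -0.183, 0.001], [-0.183, -0.983, 0.001], [0.001, -0.001, -1.0]]
force: [0.8, 2.2, -1.1]
finger_gap: 0.713
grip_force: 66.0
```

Run:
```python
from h import *
c=cam("wrist"); c=cam("wrist"); cv2.imwrite("pics/w8.png",cv2.resize(c["color"],(400,300))); s=env.sense(); print(s["position"],s["force"],s["finger_gap"]); print(togo(648.5,-233,200))
```

```text
[460.19107993 105.55581852 196.77586271] [ 0.97417197 -0.18451421 -1.34731371] 0.7125494015771221
[24.67 29.87 -0.32]
```

View pics/w8.png

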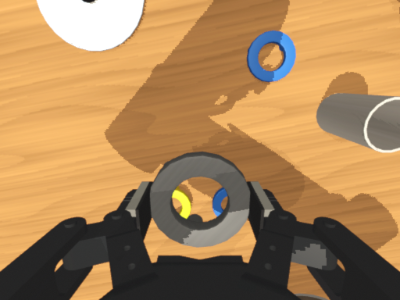

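The trivet is held level. I'll carry it to the pan.

move_arm --deltas '[-0.2,1.8,2.2,0,0,0,0,-0.2,3.5,4.3,0,0,0,0,-0.2,3.5,4.3,0,0,0,0,-0.2,3.5,4.3,0,0,0,0,-0.2,3.5,4.3,0,0,0,0]'

```text
time_s: 12.6
position: [577.6, -117.1, 190.4]
tool_rot: [[0.983, -0.183, -0.0], [-0.183, -0.983, 0.0], [-0.0, -0.0, -1.0]]
force: [1.8, 1.1, -2.1]
finger_gap: 0.708
grip_force: 66.0
```

move_arm --deltas '[-0.2,3.5,4.3,0,0,0,0,-0.2,3.5,4.3,0,0,0,0,-0.2,1.8,2,0,0,0,0,-0.2,0,0,0,0,0,0,-0.2,0,0,0,0,0,0]'

```text
time_s: 13.22
position: [643.8, -235.3, 189.9]
tool_rot: [[0.983, -0.183, -0.001], [-0.183, -0.983, 0.001], [-0.001, -0.0, -1.0]]
force: [0.5, 0.2, -1.8]
finger_gap: 0.713
grip_force: 66.0
```

Run:
```python
from h import *
c=cam("wrist"); c=cam("wrist"); cv2.imwrite("pics/w9.png",c["color"]); s=env.sense(); print(s["position"],s["force"],s["grip_force"]); print(togo(648.5,-233,78),proj(c,[648.5,-233,125]))
```

```text
[ 644.06907087 -234.82257046  190.58494985] [-0.71644361 -0.5228066  -0.26168818] 66.03547353297472
[ 0.4  -0.26 11.26] [251.8574294  198.45174202]
```

View pics/w9.png

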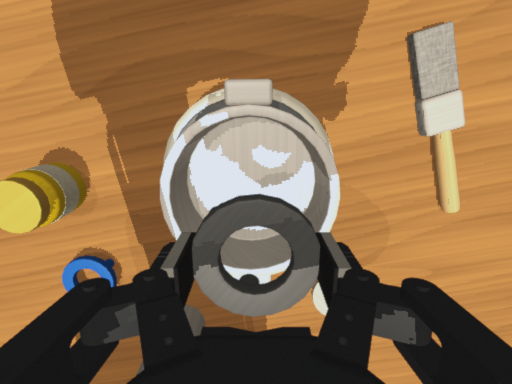

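The rim spans columns 160–340 with its top near row 103. I'll check the centre along the other axis from those points.

Run:
```python
from h import *
c=cam("wrist")
P=np.array([plane(c,*q,125)[:2] for q in [(160,190),(340,190),(250,103)]]); print(P.round(1)); print(ring(c,[(160,190),(340,190),(250,103),(180,137),(322,137),(163,170),(337,170)],125))
e=P[2]-np.array([.983,-.183])*68; print(e)
```

```text
[[ 667.3 -167.5]
 [ 643.2 -297.8]
 [ 715.5 -244.1]]
(array([ 650.2, -232. ]), 132.4)
[ 648.67735879 -231.70099847]
```

move_arm --deltas '[-0.2,0.5,-0.3,3,0,0,0,-0.2,0,0,3.5,0,0,0,-0.2,0,0,2.5,0,0,0,-0.2,0,0,1.2,0,0,0,-0.2,0,0,0,0,0,0]'

```text
time_s: 14.0
position: [649.7, -233.3, 88.1]
tool_rot: [[0.983, -0.182, -0.001], [-0.182, -0.983, -0.0], [-0.001, 0.0, -1.0]]
force: [1.0, -1.3, -2.8]
finger_gap: 0.715
grip_force: 66.0
```

move_arm --deltas '[-0.2,0,0,0.5,0,0,0,-0.2,0,0,0.3,0,0,0,-0.2,0,0,0.2,0,0,0,-0.2,0,0,0,0,0,0]'

```text
time_s: 14.5
position: [649.9, -233.8, 78.3]
tool_rot: [[0.983, -0.183, 0.0], [-0.183, -0.983, 0.0], [0.0, -0.0, -1.0]]
force: [0.2, 0.4, -2.3]
finger_gap: 0.712
grip_force: 66.0
```

move_arm --deltas '[-0.2,0,0,0.2,0,0,0,-0.2,0,0,0.1,0,0,0,-0.2,0,0,0,0,0,0]'

```text
time_s: 14.88
position: [650.1, -233.9, 78.0]
tool_rot: [[0.983, -0.182, 0.001], [-0.182, -0.983, -0.001], [0.001, 0.0, -1.0]]
force: [-5.9, 2.8, 14.6]
finger_gap: 0.713
grip_force: 67.7
```

move_arm --deltas '[0.55,0,0,0,0,0,0,0.65,0,0,0,0,0,0,0.65,0,0,0,0,0,0,0.65,0,0,-1,0,0,0,0.65,0,0,-3,0,0,0]'

```text
time_s: 15.5
position: [648.6, -233.6, 114.0]
tool_rot: [[0.983, -0.183, -0.004], [-0.183, -0.983, 0.001], [-0.004, 0.0, -1.0]]
force: [0.5, -0.1, 0.4]
finger_gap: 0.824
grip_force: 0.0
```

move_arm --deltas '[0.65,0,0,-5,0,0,0,0.65,0,0,-5,0,0,0,1,0,0,-5,0,0,0,1,0,0,0,0,0,0,1,0,0,0,0,0,0]'

```text
time_s: 16.12
position: [649.6, -233.6, 265.3]
tool_rot: [[0.983, -0.183, -0.0], [-0.183, -0.983, 0.0], [-0.0, -0.0, -1.0]]
force: [-0.5, -0.5, -0.3]
finger_gap: 1.0
grip_force: 0.0
```

Run:
```python
from h import *
c=cam("wrist"); c=cam("wrist"); cv2.imwrite("pics/w10.png",c["color"]); s=env.sense(); print(s["position"],s["force"]); 
print(proj(c,[649.5,-232,96])); print(togo(450,-103,250))
```

```text
[ 649.21877454 -233.63417222  263.90809179] [ 0.19152484  0.4116396  -0.67253321]
[254.2149381  172.75145419]
[-21.97  -9.2    1.44]
```

View pics/w10.png

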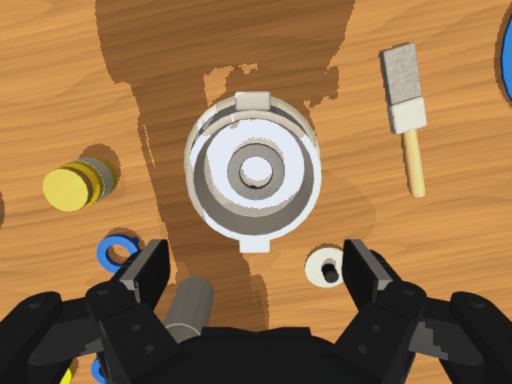

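The trivet lies in the pan with its centre at (256,171), about 2 px from the expected pan centre. The pot is next.

move_arm --deltas '[1,-5.5,-2.3,0,0,0,0,1,-5.5,-2.3,0,0,0,0,1,-5.5,-2.3,0,0,0,0,1,-5.5,-2.3,0,0,0,0,1,0,0,0,0,0,0]'

```text
time_s: 16.85
position: [447.2, -101.9, 265.2]
tool_rot: [[0.984, -0.181, -0.0], [-0.181, -0.984, 0.001], [-0.0, -0.001, -1.0]]
force: [0.5, -0.2, 0.0]
finger_gap: 1.003
grip_force: 0.0
```

move_arm --deltas '[1,0,0,0,0,0,0]'

```text
time_s: 16.98
position: [450.5, -102.9, 265.2]
tool_rot: [[0.983, -0.182, 0.0], [-0.182, -0.983, -0.0], [0.0, 0.0, -1.0]]
force: [0.0, 1.0, -0.3]
finger_gap: 1.003
grip_force: 0.0
```

Run:
```python
from h import *
c=cam("wrist"); cv2.imwrite("pics/w11.png",c["color"]); s=env.sense(); print(s["position"]); print(proj(c,[450,-103,105]))
```

```text
[ 450.85617417 -103.1381403   264.96949893]
[255.76253472 175.03957146]
```

View pics/w11.png

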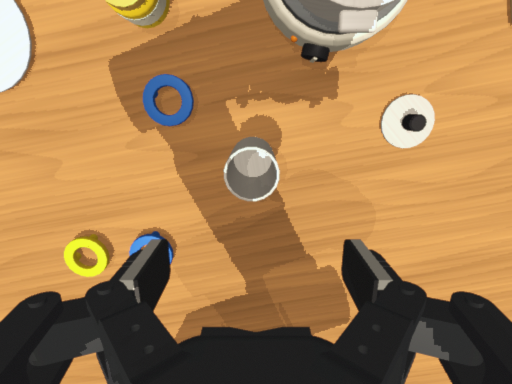

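The pot rim is centred at (252,174), about 4 px left of the prediction, so the pot is near (451,-99). Down to grip it.

move_arm --deltas '[1,0.1,-0.4,5,0,0,0,1,0,0,5,0,0,0,1,0,0,5,0,0,0,1,0,0,5,0,0,0,1,0,0,0,0,0,0]'

```text
time_s: 17.65
position: [449.6, -100.4, 61.7]
tool_rot: [[0.983, -0.184, -0.009], [-0.184, -0.983, -0.002], [-0.009, 0.003, -1.0]]
force: [0.0, 0.1, 0.7]
finger_gap: 1.003
grip_force: 0.0
```

move_arm --deltas '[0.4,0,0,0,0,0,0,-0.2,0,0,0,0,0,0,-0.2,0,0,0,0,0,0,-0.2,0,0,0,0,0,0]' --squeeze 60

```text
time_s: 18.15
position: [454.2, -99.2, 67.4]
tool_rot: [[0.983, -0.182, 0.005], [-0.182, -0.983, 0.0], [0.005, -0.001, -1.0]]
force: [1.1, 0.2, 8.0]
finger_gap: 0.684
grip_force: 65.5
```

move_arm --deltas '[-0.2,0,0,-1,0,0,0,-0.2,0,0,-3,0,0,0,-0.2,0,0,-5,0,0,0,-0.2,0,0,-5,0,0,0,-0.2,0,0,-5,0,0,0]'

```text
time_s: 18.77
position: [451.2, -99.3, 257.6]
tool_rot: [[0.983, -0.183, 0.0], [-0.183, -0.983, 0.001], [0.0, -0.001, -1.0]]
force: [1.3, 0.2, -2.2]
finger_gap: 0.691
grip_force: 65.3
```

Run:
```python
from h import *
c=cam("wrist"); c=cam("wrist"); cv2.imwrite("pics/w12.png",c["color"]); s=env.sense(); print(s["position"],s["force"],s["finger_gap"]); print(togo(649.5,-232,280))
```

```text
[454.49762107 -99.4053345  261.69450394] [ 1.28182956 -0.62663998 -2.89558987] 0.6907158095501448
[21.61  9.48 -1.64]
```

View pics/w12.png

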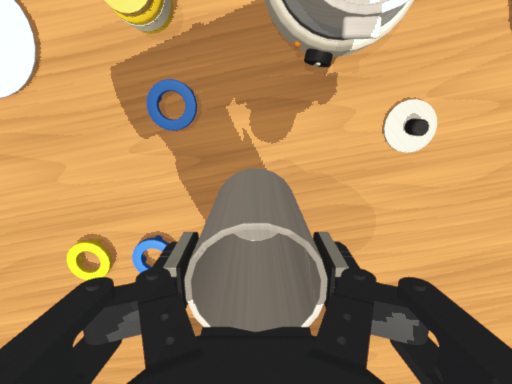

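I've now viewed 15 pictures, one over the limit of 14, so I'll work only from numbers from here. The pot is held upright, with its rim spanning columns 186–327.

Run:
```python
from h import *
s=env.sense(); c=cam("wrist"); z=s["position"][2]+38; print(np.round(s["position"],1))
pts=[(186,275),(327,275),(255,223),(212,238),(298,237)]
print(ring(c,pts,z)); print(togo(650.2,-233.8,290))
```

```text
[454.5 -99.4 261.7]
(array([452.2, -99.4]), 58.2)
[21.86  9.63 -3.05]
```

move_arm --deltas '[-0.2,3,1.3,0,0,0,0,-0.2,4.8,2.1,0,0,0,0,-0.2,5.4,2.4,0,0,0,0,-0.2,5.4,2.4,0,0,0,0,-0.2,3.4,1.4,0,0,0,0]'

```text
time_s: 19.55
position: [651.5, -235.2, 252.6]
tool_rot: [[0.983, -0.184, -0.004], [-0.184, -0.983, 0.001], [-0.004, -0.0, -1.0]]
force: [-0.4, 0.7, -2.8]
finger_gap: 0.691
grip_force: 65.4
```

move_arm --deltas '[-0.2,0,0,0,0,0,0,-0.2,0,0,0,0,0,0,-0.2,0,0,0,0,0,0]'

```text
time_s: 19.92
position: [650.1, -233.3, 255.4]
tool_rot: [[0.983, -0.182, -0.0], [-0.182, -0.983, 0.0], [-0.0, -0.0, -1.0]]
force: [-0.7, 0.1, -2.7]
finger_gap: 0.691
grip_force: 65.5
```

Run:
```python
from h import *
s=env.sense(); c=cam("wrist"); print(np.round(s["position"],1),s["force"],s["finger_gap"]); print(togo(652.4,-234.2,163.5))
h=cv2.cvtColor(c["color"],cv2.COLOR_BGR2HSV); l=blob(c,h[...,1]<75,*proj(c,[464.5,-310,10])); print("lid",ring(c,l,10),l.min(0),l.max(0))
```

```text
[ 650.1 -233.3  255.4] [-0.72832876  0.13057733 -2.68698206] 0.6910577564306281
[0.22 0.05 9.23]
lid (array([ 385.2, -183.3]), 559.8) [ 0 92] [511 383]
```

move_arm --deltas '[-0.2,0.2,0,3,0,0,0,-0.2,0,0,3,0,0,0,-0.2,0,0,2,0,0,0,-0.2,0,0,0.5,0,0,0,-0.2,0,0,0,0,0,0]'

```text
time_s: 20.6
position: [653.0, -234.1, 171.2]
tool_rot: [[0.983, -0.182, 0.001], [-0.182, -0.983, -0.0], [0.001, 0.0, -1.0]]
force: [0.3, -0.3, -2.2]
finger_gap: 0.695
grip_force: 65.4
```

move_arm --deltas '[-0.2,0,0,0.2,0,0,0,-0.2,0,0,0.2,0,0,0,-0.2,0,0,0.2,0,0,0,-0.2,0,0,0,0,0,0]'

```text
time_s: 21.1
position: [652.8, -234.3, 164.2]
tool_rot: [[0.983, -0.183, -0.0], [-0.183, -0.983, 0.0], [-0.0, -0.0, -1.0]]
force: [-0.4, -0.8, -2.9]
finger_gap: 0.693
grip_force: 65.5
```

move_arm --deltas '[-0.2,0,0,0.1,0,0,0,-0.2,0,0,0.1,0,0,0,-0.2,0,0,0,0,0,0]'

```text
time_s: 21.48
position: [653.3, -234.4, 163.4]
tool_rot: [[0.983, -0.183, 0.001], [-0.183, -0.983, -0.001], [0.001, 0.0, -1.0]]
force: [-0.4, 0.9, 4.5]
finger_gap: 0.687
grip_force: 66.1
```

move_arm --deltas '[0.5,0,0,0.1,0,0,0,0.8,0,0,0,0,0,0,1,0,0,0,0,0,0,1,0,0,-2,0,0,0,1,0,0,-5,0,0,0]'

```text
time_s: 22.1
position: [651.4, -234.0, 228.9]
tool_rot: [[0.983, -0.183, -0.006], [-0.183, -0.983, 0.001], [-0.006, 0.0, -1.0]]
force: [0.6, 0.0, 1.3]
finger_gap: 1.005
grip_force: 0.0
```

move_arm --deltas '[1,0,0,-6,0,0,0,1,0,0,-2,0,0,0,1,0,0,0,0,0,0,1,0,0,0,0,0,0]'

```text
time_s: 22.6
position: [652.4, -234.1, 310.0]
tool_rot: [[0.983, -0.183, -0.002], [-0.183, -0.983, 0.001], [-0.002, -0.0, -1.0]]
force: [0.4, -0.8, -0.8]
finger_gap: 0.999
grip_force: 0.0
```

Run:
```python
from h import *
s=env.sense(); c=cam("wrist"); print(np.round(s["position"],1),s["force"]); cv2.imwrite("pics/n1.png",c["color"])
g=proj(c,[650.5,-233.9,201]); print("exp rim px",g)
im=cv2.GaussianBlur(c["color"],(3,3),0); gray=cv2.cvtColor(im,6)
H=cv2.HoughCircles(gray,cv2.HOUGH_GRADIENT,1,20,param1=120,param2=25,minRadius=25,maxRadius=75)
if H is not None:
    for u,v,r in H[0][:8]: print(round(u),round(v),round(r), plane(c,u,v,201)[:2].round(1), (plane(c,u+r,v,201)-plane(c,u-r,v,201))[:2].round(1))
h=cv2.cvtColor(c["color"],cv2.COLOR_BGR2HSV); print(proj(c,[464.5,-310,10])); print(togo(464.5,-310,200))
r=g.astype(int)[1]; print(gray[r,g.astype(int)[0]-90:g.astype(int)[0]+90:2].tolist()); u=int(g[0]); print(gray[r-90:r+90:2,u].tolist())
```

```text
[ 652.4 -234.1  310. ] [ 0.37698822 -0.78708126 -0.76647452]
exp rim px [255.86369509 189.71305805]
254 170 52 [ 668.8 -236.1] [-16.4 -88.6]
254 190 30 [ 650.9 -232.7] [ -9.7 -52.4]
262 148 40 [ 686.6 -245.5] [-12.5 -67.2]
242 150 41 [ 688.  -228.3] [-12.8 -69.2]
236 178 39 [ 663.7 -219. ] [-12.6 -67.7]
272 178 32 [ 657.9 -250.2] [-10.3 -55.6]
82 190 27 [678.1 -80.8] [ -8.7 -47.1]
[320.51651358 254.38931783]
[-17.05  10.9   11.01]
[156, 119, 102, 101, 100, 100, 101, 102, 103, 104, 105, 105, 106, 106, 107, 107, 111, 161, 195, 194, 162, 112, 110, 110, 111, 111, 115, 151, 189, 226, 202, 94, 86, 88, 90, 92, 94, 95, 95, 96, 97, 98, 98, 100, 101, 102, 102, 99, 97, 96, 97, 96, 95, 94, 93, 91, 92, 90, 86, 87, 165, 222, 159, 115, 112, 113, 112, 111, 138, 223, 240, 237, 191, 151, 151, 152, 152, 153, 154, 154, 154, 153, 153, 153, 153, 154, 155, 156, 158, 158]
[214, 212, 209, 208, 218, 224, 179, 201, 213, 200, 180, 183, 194, 206, 207, 207, 206, 205, 205, 205, 203, 126, 99, 100, 101, 100, 100, 100, 111, 211, 238, 238, 225, 185, 169, 170, 170, 170, 170, 170, 171, 163, 152, 152, 140, 102, 99, 100, 100, 101, 103, 102, 100, 99, 99, 99, 99, 99, 103, 182, 206, 178, 240, 241, 240, 241, 241, 241, 239, 187, 154, 153, 153, 158, 164, 166, 164, 161, 161, 165, 163, 169, 166, 126, 110, 105, 101, 103, 103, 99]
```

The pot stands centred at about (651,-233); the inner rim circle measures 53 mm against the true 54. Now the lid.

move_arm --deltas '[0.4,-4.3,2.7,0,0,0,0,0.4,-4.3,2.7,0,0,0,0,0.4,-4.3,2.7,0,0,0,0,0.4,-4.2,2.8,2,0,0,0,0.4,0,0,5,0,0,0]'

```text
time_s: 23.28
position: [463.1, -311.7, 242.6]
tool_rot: [[0.983, -0.185, 0.004], [-0.185, -0.983, -0.002], [0.005, 0.001, -1.0]]
force: [1.1, -0.9, -0.7]
finger_gap: 0.699
grip_force: 0.0
```

move_arm --deltas '[0.2,0,0,4,0,0,0,0.2,0,0,0,0,0,0,0.2,0,0,0,0,0,0]'

```text
time_s: 23.65
position: [465.6, -310.6, 202.4]
tool_rot: [[0.983, -0.182, 0.0], [-0.182, -0.983, -0.001], [0.001, 0.001, -1.0]]
force: [0.5, -0.5, 0.5]
finger_gap: 0.601
grip_force: 0.0
```

```bash
cat > lid.py <<'E'
from h import *
s=env.sense(); c=cam("wrist"); print(np.round(s["position"],1),s["finger_gap"])
g=proj(c,[464.5,-310,10]); k=proj(c,[464.5,-310,36]); h=cv2.cvtColor(c["color"],cv2.COLOR_BGR2HSV); print(g,k)
l=blob(c,(h[...,1]<75)&(h[...,2]>110),*(g+[0,-15])); q=ring(c,cv2.convexHull(l)[:,0],10); print("disc",q,l.min(0),l.max(0))
b=blob(c,h[...,2]<60,*k); print("knob",b.min(0),b.max(0),plane(c,*b.mean(0),25).round(1)); print(togo(*q[0],13))
E
python3 lid.py
```

```text
[ 465.6 -310.6  202.4] 0.6011593961503061
[255.19934259 169.31184295] [255.17576308 174.39643001]
disc (array([ 463.1, -310.8]), 69.3) [227 141] [285 198]
knob [  0 231] [511 383] [ 261.5 -273.1   25. ]
[-0.31  0.05 18.99]
```

move_arm --deltas '[0.2,-0.2,0,5.5,0,0,0,0.2,0,0,5.5,0,0,0,0.2,0,0,4,0,0,0,0,0,0,2,0,0,0,0,0,0,1,0,0,0]'

```text
time_s: 24.32
position: [463.8, -310.0, 21.4]
tool_rot: [[0.983, -0.182, 0.001], [-0.182, -0.983, -0.0], [0.001, 0.0, -1.0]]
force: [-0.2, 0.9, 0.8]
finger_gap: 0.499
grip_force: 0.0
```

move_arm --deltas '[0,0,0,0,0,0,0,0,0,0,0,0,0,0]'

```text
time_s: 24.58
position: [463.9, -310.1, 22.7]
tool_rot: [[0.983, -0.183, 0.002], [-0.183, -0.983, -0.001], [0.002, 0.0, -1.0]]
force: [-0.7, -0.6, 1.0]
finger_gap: 0.5
grip_force: 0.0
```

Run:
```python
from h import *
s=env.sense(); c=cam("wrist"); print(np.round(s["position"],1),s["force"]); h=cv2.cvtColor(c["color"],cv2.COLOR_BGR2HSV)
p=np.array(s["position"]); print(togo(463.1,-310.8,13), proj(c,[463.1,-310.8,10]),proj(c,[463.1,-310.8,36]))
m=(h[...,1]<75)&(h[...,2]>110); k=proj(c,[463.1,-310.8,36]).astype(int)
for r in range(k[1]-60,k[1]+45,10): print(r,''.join('#' if h[r,x,2]<60 else ('o' if m[r,x] else '.') for x in range(130,390,4)))
```

```text
[ 463.9 -310.1   22.7] [-0.74400658 -0.56510866  0.9690464 ]
[-0.06  0.08  0.96] [256.98298427 234.8246684 ] [257.21866023 257.46863482]
197 .....................ooooooooooooooooooooooo.....................
207 ...................ooooooooooooooooooooooooooo...................
217 ..................ooooooooooooooooooooooooooooo..................
227 .................oooooooooooo#######ooooooooooo..................
237 .................ooo##oooooo#########ooooo##ooo..................
247 ..............##ooo###ooooo##########ooooo###ooo##...............
257 ............###ooo####ooooo#.########ooooo####ooo##..............
267 ..........######oo###.ooooooo.......oooooo####oo######...........
277 ###.....#############...ooooooooooooooooo..#############.....####
287 ####################.......................######################
297 ####################........................#####################
```

move_arm --deltas '[0,0,0,0.7,0,0,0,-0.3,0,0,0,0,0,0,-0.8,0,0,0,0,0,0,-0.8,0,0,0,0,0,0,-0.8,0,0,0,0,0,0]' --squeeze 45

```text
time_s: 25.25
position: [462.9, -309.9, 14.4]
tool_rot: [[0.983, -0.183, 0.0], [-0.183, -0.983, -0.0], [0.0, 0.0, -1.0]]
force: [-1.2, 0.7, 2.4]
finger_gap: 0.237
grip_force: 44.1
```

move_arm --deltas '[-0.8,0,0,-0.5,0,0,0,-0.8,0,0,-2,0,0,0,-0.8,0,0,-5,0,0,0,-0.8,0,0,-5.5,0,0,0,-0.8,0,0,-5.5,0,0,0]'

```text
time_s: 25.88
position: [462.6, -309.7, 201.3]
tool_rot: [[0.983, -0.183, 0.0], [-0.183, -0.983, 0.0], [0.0, -0.0, -1.0]]
force: [1.3, -1.4, -0.9]
finger_gap: 0.233
grip_force: 44.1
```

move_arm --deltas '[-0.8,0,0,-5.5,0,0,0,-0.8,0,0,-3,0,0,0,-0.8,0,0,0,0,0,0,-0.8,0,0,0,0,0,0]'

```text
time_s: 26.38
position: [462.4, -309.5, 283.6]
tool_rot: [[0.983, -0.183, -0.001], [-0.183, -0.983, 0.001], [-0.001, -0.001, -1.0]]
force: [-0.3, 0.2, -1.5]
finger_gap: 0.234
grip_force: 44.1
```

Run:
```python
from h import *
s=env.sense(); c=cam("wrist"); p=np.array(s["position"]); print(np.round(p,1),s["force"],s["finger_gap"],s["grip_force"]); h=cv2.cvtColor(c["color"],cv2.COLOR_BGR2HSV)
z=p[2]-16+10; R=np.array(s["tool_rot"]); print(proj(c,[p[0],p[1],z]))
m=(h[...,1]<75)&(h[...,2]>110)
for r in range(180,300,8): print(r,''.join('#' if h[r,x,2]<60 else ('o' if m[r,x] else '.') for x in range(130,390,4)))
print(togo(651,-233,280))
```

```text
[ 462.4 -309.5  283.6] [-0.32100445  0.15658207 -1.46255414] 0.23364113272353193 44.09819674445316
[255.58575418 238.75477716]
180 ..........................oooooooooooo...........................
188 ......................ooooooooooooooooooo........................
196 ....................ooooooooooooooooooooooo......................
204 ...................oooooooooooooooooooooooooo....................
212 .................ooooooooooooooooooooooooooooo...................
220 .................oooooooooooooooooooooooooooooo..................
228 ................oooooooooo.oo######oo.ooooooooo..................
236 ................oooooooooo############oooooooooo.................
244 ................oooo###oo.############.oo###ooo..................
252 .................oo###.oo##############oo.###oo..................
260 ..................####ooo##############oo.###o...................
268 ................########o##############o#######..................
276 ...########...#############oo.....#oo############....########....
284 ##########################ooooooooooo###########################.
292 ##########################....ooo.....###########################
[ 17.16 -10.97   0.28]
```

Run:
```python
from h import *
s=env.sense(); c=cam("wrist"); p=np.array(s["position"]); h=cv2.cvtColor(c["color"],cv2.COLOR_BGR2HSV)
m=(h[...,1]<75)&(h[...,2]>110); pts=[]
for r in range(184,258,4):
    x=np.where(m[r,170:340])[0]+170; pts+=[(x[0]-.5,r),(x[-1]+.5,r)]
for z in (p[2]-4.4,): q=ring(c,pts,z); print(q,np.array(s["tool_rot"]).T[:2,:2]@(q[0]-p[:2]),np.round(p,1))
print(togo(651,-233,280))
```

```text
(array([ 463.4, -309.5]), 68.3) [ 1.14723793 -0.16882293] [ 462.2 -309.5  283.1]
[ 17.16 -10.98   0.26]
```

move_arm --deltas '[-0.8,3,-2,0,0,0,0,-0.8,5,-3.2,0,0,0,0,-0.8,5,-3.2,0,0,0,0,-0.8,4.1,-2.6,0,0,0,0,-0.8,0,0,3,0,0,0]'

```text
time_s: 27.1
position: [654.5, -231.5, 253.0]
tool_rot: [[0.984, -0.18, 0.001], [-0.18, -0.984, -0.001], [0.001, 0.0, -1.0]]
force: [-0.1, -0.8, -1.5]
finger_gap: 0.235
grip_force: 44.1
```

move_arm --deltas '[-0.8,0,0,2,0,0,0,-0.8,0,0,0,0,0,0,-0.8,0,0,0,0,0,0]'

```text
time_s: 27.48
position: [651.3, -233.2, 234.7]
tool_rot: [[0.983, -0.183, -0.0], [-0.183, -0.983, -0.0], [0.0, 0.0, -1.0]]
force: [0.2, 0.1, 0.6]
finger_gap: 0.238
grip_force: 44.1
```

Run:
```python
from h import *
print(togo(650-.1,-233.0,209.4),env.sense()["position"],env.sense()["grip_force"])
```

```text
[-0.14  0.    2.53] [ 651.29289446 -233.22740073  234.66897382] 44.11771019222215
```

move_arm --deltas '[-0.8,-0.1,0,0.8,0,0,0,-0.8,0,0,0.7,0,0,0,-0.8,0,0,0.3,0,0,0,-0.8,0,0,0.2,0,0,0,-0.8,0,0,0,0,0,0]'

```text
time_s: 28.1
position: [650.1, -232.8, 214.3]
tool_rot: [[0.983, -0.183, -0.0], [-0.183, -0.983, -0.0], [-0.0, 0.0, -1.0]]
force: [0.9, -0.1, -0.4]
finger_gap: 0.232
grip_force: 44.1
```

move_arm --deltas '[-0.8,0,0,0.2,0,0,0,-0.8,0,0,0.2,0,0,0,-0.8,0,0,0,0,0,0]'

```text
time_s: 28.48
position: [650.0, -232.7, 210.1]
tool_rot: [[0.983, -0.183, -0.0], [-0.183, -0.983, 0.0], [-0.0, -0.0, -1.0]]
force: [0.1, -0.5, -1.1]
finger_gap: 0.236
grip_force: 44.1
```

Plug in the mouth without touching; last millimetre.

move_arm --deltas '[-0.8,0,0,0.1,0,0,0,-0.8,0,0,0.1,0,0,0,-0.8,0,0,0,0,0,0]'

```text
time_s: 28.85
position: [650.6, -233.0, 209.5]
tool_rot: [[0.983, -0.183, 0.002], [-0.183, -0.983, -0.001], [0.002, 0.0, -1.0]]
force: [-0.5, 1.0, 4.8]
finger_gap: 0.236
grip_force: 44.7
```

Contact came at 209.5, the expected seating height. Releasing and rising straight up.

move_arm --deltas '[-0.3,0,0,0,0,0,0,0,0,0,0,0,0,0,0,0,0,0,0,0,0,0,0,0,-2,0,0,0,0,0,0,-5,0,0,0]'

```text
time_s: 29.48
position: [648.8, -232.4, 275.9]
tool_rot: [[0.983, -0.183, -0.006], [-0.183, -0.983, 0.001], [-0.006, -0.0, -1.0]]
force: [0.5, 0.3, 0.1]
finger_gap: 0.5
grip_force: 0.0
```

move_arm --deltas '[0,0,0,-5,0,0,0,0,0,0,-3,0,0,0,0,0,0,0,0,0,0,0,0,0,0,0,0,0,0,0,0,0,0,0,0]'

```text
time_s: 30.1
position: [649.7, -232.6, 356.8]
tool_rot: [[0.983, -0.183, -0.002], [-0.183, -0.983, 0.0], [-0.002, -0.0, -1.0]]
force: [-0.2, 0.3, -0.2]
finger_gap: 0.501
grip_force: 0.0
```

Run:
```python
from h import *
s=env.sense(); c=cam("wrist"); print(np.round(s["position"],1),s["force"],s["finger_gap"]); gray=cv2.cvtColor(cv2.GaussianBlur(c["color"],(3,3),0),6)
print(proj(c,[651,-233,205]))
H=cv2.HoughCircles(gray,cv2.HOUGH_GRADIENT,1,15,param1=120,param2=22,minRadius=25,maxRadius=60)
for u,v,r in H[0][:6]: print(round(u),round(v),round(r),plane(c,u,v,205)[:2].round(1),np.hypot(*(plane(c,u+r,v,205)-plane(c,u-r,v,205))[:2]).round(1))
h=cv2.cvtColor(c["color"],cv2.COLOR_BGR2HSV)
for n in ("side",):
    b=cam(n); hb=cv2.cvtColor(b["color"],cv2.COLOR_BGR2HSV); u,v=proj(b,[651,-233,205]).astype(int); print(u,v)
    for r in range(v-16,v+40,3): print(r,''.join('#' if hb[r,x,2]<60 else ('o' if hb[r,x,2]>150 else '-' if hb[r,x,1]<80 else '.') for x in range(u-34,u+35)))
```

```text
[ 649.7 -232.6  356.8] [-0.23427236  0.25835048 -0.24251513] 0.5005238104638746
[255.78093505 174.92597677]
252 150 55 [ 676.3 -234.3] 110.4
254 166 48 [ 660.9 -233.5] 98.2
12 188 35 [683.   19.1] 72.9
262 138 34 [ 686.4 -245.3] 67.1
238 142 33 [ 686.7 -222.1] 65.1
240 162 38 [ 667.8 -219.3] 78.1
343 169
153 ---------------------------------------------------------------------
156 ---------------------------------------------------------------------
159 ---------------------------------------------------------------------
162 .....----------------------------######------------------------------
165 ...........-------------ooooooo--######------------------------------
168 ooooo............-----ooooooooo--#####---oooooo----------------------
171 ooooooooooooooo........--ooooooo--------ooooooooo--------------------
174 ooooooooooooo.......o....--------ooooooooooo-------------------------
177 ..ooooooooooooo..........-#------------------------------------------
180 .......oooooooooooo.....---------------------------------------------
183 ............oooooooo....--------------------.....--------------------
186 oooo..............-------------------------............--------------
189 ...oooo...-----------------------------------ooo.............--------
192 .......--------------------------------------------o--..............-
195 ......-oo-------------------------------------------oo--...ooo.......
198 .......--o-------------------------------------------oo-.......oooo..
201 ..oooooo----o---------------------------------------oo--.............
204 ...--ooooooo------------------------------------ooo----..............
207 ....-------------------------------------------------................
```

The side view's pixels show the disc lying level on the pot with its knob on top. The arm is clear and everything has been let go, so I'm handing in.

```bash
python3 -c "
from plant import env
print(env.close_job())"
```

```text
the job is handed in; nothing more can be done
None
```

The water bath is stacked as asked (pan, trivet, pot, small lid, each set down and let go in order) and handed in at about 30 s. The hand-in returned no verdict, and I viewed 15 pictures, one over the limit of 14.

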